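Lock the air-filter box lid with the red quarter-turn lock

ROBOT

A 7-joint arm with a two-finger parallel gripper is mounted at the origin on the work surface. World frame = base frame: x ahead of the robot, y to its left, z up, the work surface at z = 0. Lengths are in m, angles in rad, forces in N, time in s.
With the tool pointing down it reaches from about 0.425 to 0.875 m from the base axis. Payload 8.4 kg.
Tool frame: the origin (TCP) lies on the centre line of the jaws, within the pads' length; the fingertips stand 17 mm ahead of it and the grasp point (between the pads) lies 2 mm behind it; z points along the fingers, x is the direction in which the jaws open and shut, and the axes are right-handed (so a half turn about z gives the same grasp; the last joint's range is limited). The gripper opens to 85 mm and grips with 20 to 120 N. Pads are 22 mm wide; open, the fingers measure 114 mm over their backs; the gripper's body (76 mm by 85 mm) begins 54 mm behind the grasp point. The pads swing forward as they close: fully open they stand 13 mm farther back than shut.
Start: joints at [1.18, 0.333, 0.04, 1.465, -0.013, 1.343, -0.059], TCP at [0.187, -0.623, 0.248] pointing down, gripper open.
Joint ranges: [-2.58, 2.58], [-0.38, 2.09], [-1.3, 1.39], [0.25, 2.4], [-1.5, 4.64], [0.08, 2.09], [-2.65, 2.65]. Speed limits (rad/s): [2.22, 2.22, 2.79, 2.79, 3.14, 3.14, 3.14].

INTERFACE

Orientations are given as [roll, pitch, yaw] about the fixed x, y, z axes, in that order (R = Rz(yaw) Ry(pitch) Rx(roll)).
In Python, from bench import status, imaging, hand_in gives the robot as it stands.
- The arm moves only by the tool drive_tool, never from a script. Its argument "series" is text: rows parted by semicolons, each of 7 numbers parted by spaces: the shift along the world's x, y, z scaled (see below), then the turn, a rotation vector about the world's x, y, z scaled (see below), then the opening, from -1 (shut) to 1 (fully open), so that 0 is half open. In form: x y z rx ry rz jaw; .... A call has exactly 5 rows; each row shifts and turns the commanded pose from where the row before left it; what a row does not reach is not made up. The controller multiplies each number of a shift by 0.3 m and each number of a turn by pi/2 rad. A row lasts 1/10 s, in which the tool goes at most 50 mm and 8.59 degrees, less where a joint would pass 70% of its speed; a pose out of reach is approached as far as the arm can. A call with a number of a shift or a turn outside -1 to 1 is refused whole. A call with a gripper value outside its range is refused whole. The fingers move at their own pace and stop on an object; the grip force is fixed at half the most. Time passes only in rows, so rows that do not move let the fingers close, or fill a call up. It gives the time, the measured TCP pose, the force and the opening at its end, in the units of the state.
- status.read_state(): the state, without advancing time (a new reading comes with each control period).
- imaging.grab_frame(name): name is "scene" or "top"; returns (picture, depth): 400x640x3 uint8, red, green, blue; 400x640 float32, m along the optical axis (not along the pixel's ray), 0 where there is no reading.
- imaging.camera_info(name): a dict with "fx", "fy", "cx", "cy" (pixels), "eye" and "orientation" of the camera in the world. Camera axes: x right, y down, z forward; pixel columns grow to the right and rows downward; lengths in m; the calibration is good to about 2 mm. A picture is of the moment at which its call begins. camera_info takes no time and is no camera call.
- hand_in(): hands the job in, once; it reports no verdict.
Trained networks look in the newest picture that a camera, given by its name, has taken for a name from the list of things; names that differ only in an ending like _2 or _b are one class to them, and where a whole thing is asked for, a point or a joint stands for the part that bears it (a point fixed in the world has none). Each returns a list of dicts, best first, with "p" (0 to 1); they miss things now and then, are a little off and sometimes report something else, mostly with a low value. They report only what shows in the picture. A call takes as long as a camera call. They do not tell look-alikes from the thing itself.
- imaging.cut_out(query, camera): "pixels" (400x640 bool, what is visible of it) and "extent" ([centre column, centre row, width, height] in pixels, round what is visible of it).
- imaging.mark_of(query, camera): "centre" ([row, column] in pixels: a listed point, or the origin of a listed thing).
The state is a dict: "time_s": time; "qpos": joint angles; "joint_vel": joint speeds; "joint_efforts": joint torques, N m; "position": TCP position; "tool_rot": TCP orientation; "ft_force": force on the tool from outside, world axes, zero at the start; "torque": the same for the moment, N m; "finger_gap": opening from 0.0 (shut) to 1.0 (fully open).
Only numpy, scipy, OpenCV 4.12 (cv2) and the standard library are available. Lean on these libraries where they do the work, as an engineer would, in place of code of your own. Each camera call takes 0.05 s, during which the arm holds its last target. There are 200 camera calls.

TASK

The lid of the air-filter box on the garage bench needs its red winged lock. Take the red lock from the wooden stand, line its cross-bar up with the slot in the lid, push it in until its flange sits flat on the lid, then give it a quarter turn (either way) so that the wings lie across the slot, and let go. Leave the yellow lock in its place in the stand.

Things in the scene. Friction and masses are not known exactly. Their poses are not given: they have to be found in the camera images.
- red_lock_grip (a point): Centre of the red lock's wings; loose T-shaped lock, 70 g, upright in the stand. x along wings, y across, z up; a half turn about z changes nothing. Wings 50 mm (x) by 14 mm thick (y), from 14 mm below to 14 mm above this point: pinch them across y. Below, an 18 mm neck, then a flange 52 mm wide, 6 mm thick, underside 30 mm below this point. In the stand only the flange rests: lift straight out.
- red_lock_foot (a point): Centre of the underside of the red lock's steel cross-bar, 55 mm straight below its grip point; same axes. Cross-bar: 38 mm along x (same way as the wings), 12 mm along y, 10 mm high, its top 15 mm below the flange's underside, joined to it by a 16 mm round stem. The foot hangs free in the stand's slot.
- yellow_lock_grip (a point): The same point of the yellow lock: same shape and axes, in the other slot of the stand, 100 mm from the red one, beside it across the wings (either side). To be left alone. Stand: fixed wooden block 90 x 190 mm, 40 mm high; the locks' flanges rest on its top.
- slot (a point): Centre of the slot in the pale lid of the fixed black filter box, on the lid's top, 90 mm above the table. x along the slot, z up. Slot 46 x 22 mm through the 10 mm lid; hollow 70 mm below, no stops. The foot enters with lock x along slot x (15 degrees, either way round); it can turn once the flange is within 4 mm of the lid. Seated, the grip point is 30 mm above. Lid 176 x 156 mm, nothing on it.
There are look-alikes about, which are no part of the job. There is more than one size of the part that bears red_lock_grip; the job needs the middle-sized.

How it is judged:
On the way:
1. the red lock is pushed into the slot of the lid, its flange within 6 mm of the lid, its wings still along the slot (within 40 degrees) (z of red_lock_grip in the frame of slot below 0.036 m and horizontal distance between red_lock_grip and slot below 0.018 m and angle between the x axis of red_lock_grip and the x axis of slot, either way round below 0.7 rad), for 0.05 s.
At the end, for the whole second after the job is handed in: The red lock stands upright (within 8 degrees) in the lid's slot, its flange seated on the lid within 4 mm, its wings across the slot (within 25 degrees of a quarter turn), released and at rest; the yellow lock is still in its place in the stand, within 20 mm (z of red_lock_grip in the frame of slot between 0.024 and 0.034 m and horizontal distance between red_lock_grip and slot below 0.018 m and angle between the x axis of red_lock_grip and the y axis of slot, either way round below 0.44 rad and angle between red_lock_grip's own z axis and vertical below 0.14 rad and linear speed of red_lock below 0.02 m/s and distance of yellow_lock_grip from where it was at the start of the episode below 0.02 m); the robot touches nothing.
It fails at once if the yellow lock is lifted or knocked out of its place in the stand (moved more than 30 mm) (distance of yellow_lock_grip from where it was at the start of the episode above 0.03 m).
It also fails if it takes over 48 s, if anything falls off the work surface, if the arm or the gripper's body presses on something with over 40 N, if the wrist force passes 120 N, or if a joint passes its speed limit or range.

## Working session

There is one attempt and no reset: what is moved stays moved. The work goes in short steps, Python scripts to look and compute and a tool call to move; the robot and the scene stay as the last step left them, time stands still between calls to the robot, and variables do not carry over. Pictures are saved under pics/ and viewed, about 8 in all and at most 12, crops included, and the job is handed in when it is done.

Besides the shell and the picture viewer there is one more tool, called after "Call:" as a command line: name --argument value ..., lists and objects as JSON in quotes. drive_tool: Moves the arm, as the interface text tells. Its arguments: {"type":"object","properties":{"series":{"type":"string"}},"required":["series"]}

```bash
mkdir -p pics; cat > h.py <<'E'
import numpy as np,cv2
from scipy.spatial.transform import Rotation as R
from bench import status,imaging
def cam(n):
    c=imaging.camera_info(n);o=np.array(c["orientation"])
    M=o if o.shape==(3,3) else R.from_euler('xyz',o).as_matrix() if o.size==3 else None
    return c,M,np.array(c["eye"])
def cloud(n,d):
    c,M,e=cam(n);v,u=np.mgrid[:400,:640]
    P=np.stack([(u-c["cx"])/c["fx"]*d,(v-c["cy"])/c["fy"]*d,d],-1)
    return P@M.T+e
def ray_z(n,row,col,z):
    c,M,e=cam(n);r=M@np.array([(col-c["cx"])/c["fx"],(row-c["cy"])/c["fy"],1]);return e+r*(z-e[2])/r[2]
E
python3 - <<'E'
from h import *
for n in ["top","scene"]:
    p,d=imaging.grab_frame(n);cv2.imwrite(f"pics/{n}0.png",p[:,:,::-1]);c,M,e=cam(n);print(n,c,cloud(n,d)[200,320])
    P=cloud(n,d);np.save(n+"P.npy",P)
    for q in ["red_lock_grip","red_lock_foot","yellow_lock_grip","slot"]:
        for k in imaging.mark_of(q,n):
            r,cc=k["centre"];print(q,round(k["p"],2),round(r),round(cc),P[int(r),int(cc)].round(3))
    for q in ["red_lock_grip","yellow_lock_grip"]:
        for k in imaging.cut_out(q,n):print("cut",q,round(k["p"],2),np.round(k["extent"]))
print(status.read_state())
E
```

```text
top {'fx': 419.3371174560242, 'fy': 419.3371174560242, 'cx': 329.6780682934958, 'cy': 194.79635513751307, 'eye': array([0.45359633, 0.03004572, 0.80110443]), 'orientation': array([-2.91810477, -0.00307257, -1.68033363])} [6.25898048e-01 2.76296994e-02 5.07118898e-04]
red_lock_grip 0.96 231 248 [0.569 0.157 0.083]
red_lock_grip 0.73 233 192 [0.584 0.267 0.038]
red_lock_grip 0.68 161 244 [0.693 0.155 0.086]
red_lock_foot 0.68 235 255 [0.564 0.152 0.053]
red_lock_foot 0.58 238 194 [0.572 0.259 0.052]
yellow_lock_grip 0.95 235 306 [0.551 0.06  0.084]
slot 0.78 213 457 [ 0.57  -0.229  0.01 ]
cut red_lock_grip 0.95 [249. 232.  30.  35.]
cut red_lock_grip 0.92 [240. 166.  44.  38.]
cut red_lock_grip 0.61 [193. 236.  19.  20.]
cut yellow_lock_grip 0.94 [306. 235.  27.  34.]
scene {'fx': 413.98209724486827, 'fy': 413.98209724486827, 'cx': 318.23661562536716, 'cy': 200.84484451941117, 'eye': array([ 1.07691061, -0.18144365,  0.69103265]), 'orientation': array([-2.44948951e+00, -5.29601895e-04,  1.16973529e+00])} [0.57806893 0.03439395 0.03802278]
red_lock_grip 0.78 172 374 [0.579 0.152 0.074]

[... 493 characters left out ...]
2.  24.  30.]
{'time_s': 0.7, 'qpos': array([ 1.17978055,  0.33319498,  0.03990673,  1.46539688, -0.01338394,
        1.34327705, -0.05852441]), 'joint_vel': array([-0.00053682,  0.00038802,  0.00117256,  0.00113149, -0.0009635 ,
        0.00129109, -0.00101419]), 'joint_efforts': array([-8.35774381e-05, -6.58136272e+01,  1.36275083e+00, -4.05745840e+01,
        1.66021090e-02,  2.87891722e-03, -1.30734429e-05]), 'position': array([ 0.18697406, -0.62250971,  0.24831276]), 'tool_rot': array([ 3.14158207e+00,  9.84229455e-06, -1.27903826e+00]), 'ft_force': array([-0.19242976, -0.06397903,  0.19911306]), 'torque': array([-0.04596684, -0.01313444,  0.00618178]), 'finger_gap': 0.9999398355364212}
```

View pics/top0.png

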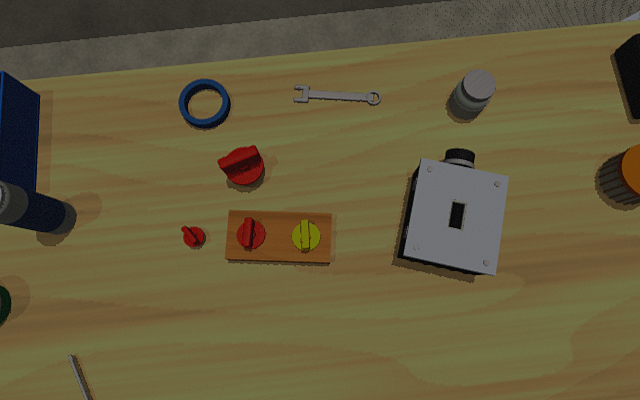

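View pics/scene0.png

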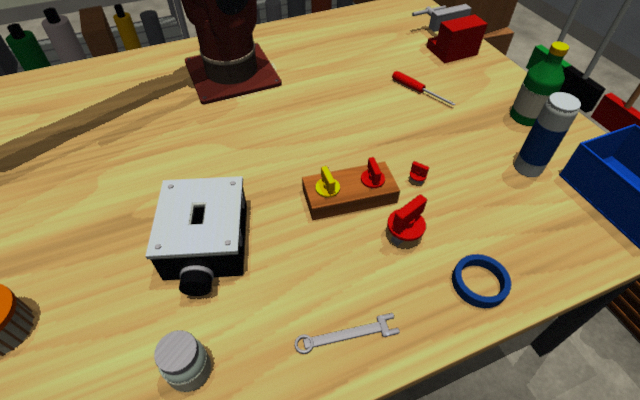

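The top view shows three red locks: small at (193,236) loose on the table, one at (249,232) in the stand next to the yellow one at (306,235), and a large one at (242,166) loose on the table. The one in the stand fits, being middle-sized and 100 mm from the yellow. The slot is at (457,215). Next I measure and take a crop to confirm.

```bash
cat > meas.py <<'E'
from h import *
def rect(xy):
    c,s,a=cv2.minAreaRect(xy.astype(np.float32));s=list(s)
    if s[0]<s[1]: s=s[::-1];a+=90
    return np.round(c,4),np.round(s,4),round(a%180,1)
def wings(P,im,q,n,near,zl=.079,zh=.092):
    g=im.astype(int)
    col=(g[...,2]>g[...,0]*1.5)&(g[...,2]>60) if False else np.ones(g.shape[:2],bool)
    m=(np.hypot(P[...,0]-near[0],P[...,1]-near[1])<.04)&(P[...,2]>zl)&(P[...,2]<zh)
    xy=P[m][:,:2];d=xy-xy.mean(0);w,v=np.linalg.eigh(d.T@d);
    return n,q,m.sum(),P[m][:,2].mean().round(4),rect(xy),"pca",np.degrees(np.arctan2(v[1,1],v[0,1])).round(1)%180
def slotm(P,im,n,z=.09):
    lid=(abs(P[...,2]-z)<.006)&(P[...,1]<-.05)
    xyz=P[lid];print(n,"lid z",np.median(xyz[:,2]),rect(xyz[:,:2]))
    g=cv2.cvtColor(im,cv2.COLOR_BGR2GRAY)
    ctr={"top":(457,215),"scene":(198,214)}[n]
    dark=((g<90)).astype(np.uint8);k,l=cv2.connectedComponents(dark)
    sub=l[ctr[1]-6:ctr[1]+6,ctr[0]-5:ctr[0]+5];i=np.bincount(sub[sub>0]).argmax();r,c=np.nonzero(l==i)
    xy=np.array([ray_z(n,a,b,z)[:2] for a,b in zip(r,c)]);return n,"slot",len(r),rect(xy)
E
python3 - <<'E'
from meas import *
for n in["top","scene"]:
    P=np.load(n+"P.npy");im=cv2.imread(f"pics/{n}0.png")
    print(wings(P,im,"red",n,(.565,.155)));print(wings(P,im,"yel",n,(.55,.06)));print(slotm(P,im,n))
t=cv2.imread("pics/top0.png");s=cv2.imread("pics/scene0.png")
cv2.imwrite("pics/crop.png",np.hstack([cv2.resize(t[140:270,170:340],(390*170//130,390)[:2])[:, :],]))
a=cv2.resize(t[140:270,170:340],None,fx=4,fy=4);cv2.imwrite("pics/crop.png",a)
E
```

```text
('top', 'red', np.int64(239), np.float64(0.0839), (array([0.5679, 0.1595]), array([0.0494, 0.0144]), 169.8), 'pca', np.float64(170.3))
('top', 'yel', np.int64(233), np.float64(0.0838), (array([0.5534, 0.0606]), array([0.0489, 0.014 ]), 177.2), 'pca', np.float64(176.6))
top lid z 0.09043054054792576 (array([ 0.6487, -0.2348]), array([0.3718, 0.1578]), 161.1)
('top', 'slot', 353, (array([ 0.5557, -0.202 ]), array([0.0465, 0.0245]), 161.0))
('scene', 'red', np.int64(124), np.float64(0.0826), (array([0.5699, 0.1597]), array([0.0509, 0.0146]), 169.3), 'pca', np.float64(170.4))
('scene', 'yel', np.int64(130), np.float64(0.0826), (array([0.5554, 0.0616]), array([0.0504, 0.0147]), 177.8), 'pca', np.float64(177.4))
scene lid z 0.08908586247204675 (array([ 0.4209, -0.1553]), array([0.8556, 0.157 ]), 160.8)
('scene', 'slot', 212, (array([ 0.5608, -0.2029]), array([0.0426, 0.021 ]), 161.2))
```

View pics/crop.png

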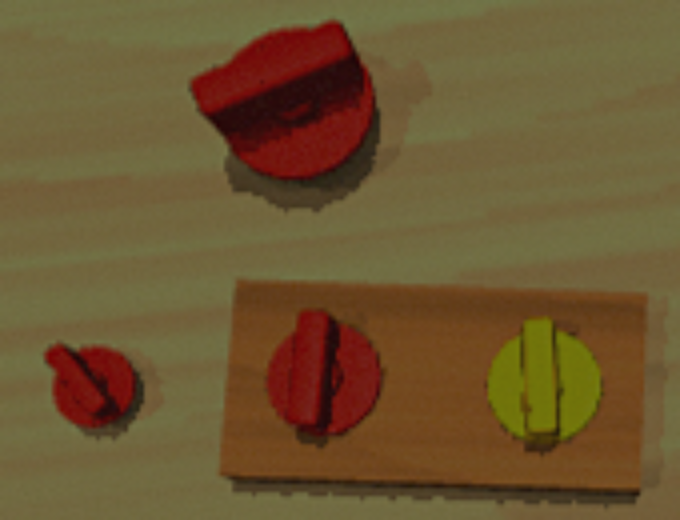

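The crop confirms the middle-sized red lock: its wings measure 49 x 14 mm, it sits in the stand, and it is 100 mm from the yellow lock. Red grip is at about (0.569, 0.1596, 0.07) with wings at 170°. The slot is at about (0.557, -0.2025) at 161°. Travelling there now on an arc.

Call:
drive_tool --series "0.131 0.099 0 0 0 0.085 1; 0.131 0.099 0 0 0 0.085 1; 0.131 0.099 0 0 0 0.085 1; 0.131 0.099 0 0 0 0.085 1; 0.131 0.099 0 0 0 0.085 1"

```text
time_s: 1.2
position: [0.3848, -0.4727, 0.2487]
tool_rot: [3.141, -0.001, -0.606]
ft_force: [0.4, -1.5, -0.9]
finger_gap: 0.999
```

Call:
drive_tool --series "0.089 0.127 0 0 0 0.085 1; 0.089 0.127 0 0 0 0.085 1; 0.089 0.127 0 0 0 0.085 1; 0.089 0.127 0 0 0 0.085 1; 0.089 0.127 0 0 0 0.085 1"

```text
time_s: 1.7
position: [0.5178, -0.2819, 0.2486]
tool_rot: [3.141, -0.0, 0.061]
ft_force: [0.3, -1.4, -0.1]
finger_gap: 1.005
```

Call:
drive_tool --series "0.046 0.144 0 0 0 0.085 1; 0.046 0.144 0 0 0 0.085 1; 0.046 0.144 0 0 0 0.085 1; 0.046 0.144 0 0 0 0.085 1; 0.046 0.144 0 0 0 0.085 1"

```text
time_s: 2.2
position: [0.5863, -0.0658, 0.2486]
tool_rot: [3.141, -0.0, 0.729]
ft_force: [0.4, -0.7, 0.1]
finger_gap: 0.999
```

```bash
python3 -c "
from bench import status;s=status.read_state();print(s)"
```

```text
{'time_s': 2.2, 'qpos': array([ 0.53430007,  0.26582374, -0.59637005,  1.59117256,  0.15287586,
        1.33098348,  0.64679867]), 'joint_vel': array([-0.49369059,  0.2249431 , -0.3930374 , -0.19578287,  0.2089454 ,
        0.06033739,  0.42978167]), 'joint_efforts': array([  3.64968248, -58.12290788,  -4.49925318, -38.49599004,
        -0.58428224,   0.09542661,  -0.8864451 ]), 'position': array([ 0.58630149, -0.06583724,  0.24862802]), 'tool_rot': array([ 3.14092994e+00, -2.09824497e-04,  7.28859338e-01]), 'ft_force': array([ 0.3957364 , -0.71294844,  0.11599903]), 'torque': array([-0.06790454,  0.00555809, -0.04321644]), 'finger_gap': 0.9986644534065555}
```

Call:
drive_tool --series "-0.0115 0.150 0 0 0 0.085 1; -0.0115 0.150 0 0 0 0.085 1; -0.0115 0.150 0 0 0 0.085 1; -0.0115 0.150 0 0 0 0.085 1; -0.0115 0.150 0 0 0 0.085 1"

```text
time_s: 2.7
position: [0.5684, 0.159, 0.2486]
tool_rot: [3.141, 0.0, 1.396]
ft_force: [0.5, -0.0, -0.1]
finger_gap: 0.998
```

Call:
drive_tool --series "0 0 -0.1 0 0 0 1; 0 0 -0.1 0 0 0 1; 0 0 -0.1 0 0 0 1; 0 0 -0.03 0 0 0 1; 0 0 0 0 0 0 1"

```text
time_s: 3.2
position: [0.5681, 0.1572, 0.1484]
tool_rot: [-3.14, 0.001, 1.391]
ft_force: [-0.1, 0.5, 0.6]
finger_gap: 0.998
```

```bash
python3 - <<'E'
from meas import *
s=status.read_state();print(s["qpos"].round(2),s["position"].round(4),s["tool_rot"].round(3))
ims=[]
for n in["top","scene"]:
    p,d=imaging.grab_frame(n);ims.append(p[:,:,::-1])
a=ims[0][130:290,160:360];b=ims[1][80:240,290:490]
cv2.imwrite("pics/pre.png",cv2.resize(np.hstack([a,b]),None,fx=2,fy=2))
E
```

```text
[ 0.28  0.39 -0.77  1.71  0.29  1.17  0.82] [0.5681 0.1572 0.1484] [-3.140e+00  1.000e-03  1.391e+00]
```

View pics/pre.png

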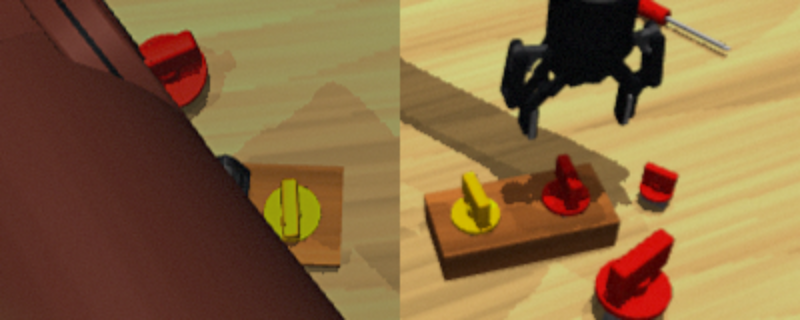

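Scene view: the open jaws straddle the red lock, clear of the yellow one. Descending, then closing.

Call:
drive_tool --series "0.003 0.008 -0.06 0 0 0.003 1; 0 0 -0.08 0 0 0 1; 0 0 -0.07 0 0 0 1; 0 0 -0.045 0 0 0 1; 0 0 0 0 0 0 1"

```text
time_s: 3.8
position: [0.5689, 0.1596, 0.0715]
tool_rot: [-3.14, 0.001, 1.396]
ft_force: [-0.9, 0.2, 0.3]
finger_gap: 0.995
```

Call:
drive_tool --series "0 0 0 0 0 0 -1; 0 0 0 0 0 0 -1; 0 0 0 0 0 0 -1; 0 0 0 0 0 0 -1; 0 0 0 0 0 0 -1"

```text
time_s: 4.3
position: [0.57, 0.1599, 0.0735]
tool_rot: [3.141, -0.0, 1.396]
ft_force: [-9.5, -4.4, 19.9]
finger_gap: 0.152
```

Call:
drive_tool --series "0 0 0 0 0 0 -1; 0 0 0 0 0 0 -1; 0 0 0 0 0 0 -1; 0 0 0 0 0 0 -1; 0 0 0 0 0 0 -1"

```text
time_s: 4.8
position: [0.5702, 0.1601, 0.0736]
tool_rot: [3.14, -0.0, 1.396]
ft_force: [-0.1, -1.1, 5.6]
finger_gap: 0.154
```

Call:
drive_tool --series "0 0 0.05 0 0 0 -1; 0 0 0.09 0 0 0 -1; 0 0 0.09 0 0 0 -1; 0 0 0.1 0 0 0 -1; 0 0 0.1 0 0 0 -1"

```text
time_s: 5.3
position: [0.5692, 0.16, 0.2037]
tool_rot: [-3.141, 0.0, 1.396]
ft_force: [0.9, 0.5, -1.0]
finger_gap: 0.15
```

```bash
python3 - <<'E'
from meas import *
s=status.read_state();print(s["qpos"].round(2),s["position"].round(4),s["tool_rot"].round(3),s["ft_force"],s["finger_gap"])
p,d=imaging.grab_frame("scene");P=cloud("scene",d)
for q in ["red_lock_grip","red_lock_foot"]:
    for k in imaging.mark_of(q,"scene"):
        r,c=k["centre"];print(q,k["p"],r,c,P[int(r),int(c)].round(3),ray_z("scene",r,c,s["position"][2]-(.0036 if q[-1]=="p" else .0586)).round(4))
cv2.imwrite("pics/lift.png",cv2.resize(p[40:240,290:490,::-1],None,fx=2.5,fy=2.5))
E
```

```text
[ 0.3   0.34 -0.79  1.64  0.25  1.27  0.85] [0.5692 0.16   0.2037] [-3.141  0.     1.396] [ 0.91729829  0.51552245 -1.02935553] 0.15001508352476062
red_lock_grip 0.83 121.2 379.8 [0.58  0.148 0.209] [0.5718 0.1556 0.2001]
red_lock_grip 0.74 170.0 419.0 [0.584 0.267 0.038] [0.7063 0.1557 0.2001]
red_lock_grip 0.64 213.5 407.7 [0.714 0.148 0.098] [0.7775 0.0918 0.2001]
red_lock_foot 0.96 140.7 376.1 [0.585 0.144 0.169] [0.5643 0.1587 0.1451]
red_lock_foot 0.83 234.0 403.8 [0.722 0.145 0.044] [0.7777 0.0951 0.1451]
red_lock_foot 0.67 181.4 415.2 [ 0.581  0.267 -0.   ] [0.6864 0.1722 0.1451]
red_lock_foot 0.59 212.6 195.0 [ 0.48  -0.21   0.005] [ 0.6035 -0.2044  0.1451]
```

View pics/lift.png

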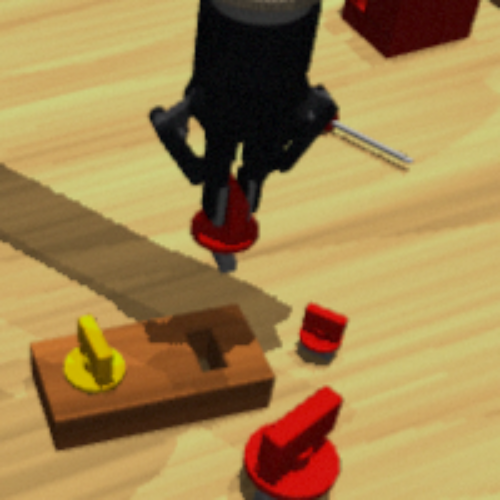

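The lock is lifted upright and the yellow one is untouched. Moving to the slot.

Call:
drive_tool --series "-0.004 -0.12 0 0 0 -0.01 -1; -0.004 -0.12 0 0 0 -0.01 -1; -0.004 -0.12 0 0 0 -0.01 -1; -0.004 -0.12 0 0 0 -0.01 -1; -0.004 -0.12 0 0 0 -0.01 -1"

```text
time_s: 5.95
position: [0.5627, -0.0216, 0.2011]
tool_rot: [-3.14, 0.0, 1.317]
ft_force: [-0.5, 0.3, -0.6]
finger_gap: 0.152
```

Call:
drive_tool --series "-0.004 -0.14 0 0 0 -0.01 -1; -0.004 -0.14 0 0 0 -0.01 -1; -0.004 -0.14 0 0 0 -0.01 -1; -0.004 -0.14 0 0 0 -0.01 -1; -0.003 -0.048 0 0 0 -0.01 -1"

```text
time_s: 6.45
position: [0.5561, -0.2081, 0.2006]
tool_rot: [-3.14, 0.002, 1.232]
ft_force: [-0.7, -0.5, -1.2]
finger_gap: 0.153
```

Call:
drive_tool --series "0 0 -0.06 0 0 0 -1; 0 0 -0.05 0 0 0 -1; 0 0 -0.025 0 0 0 -1; 0 0 0 0 0 0 -1; 0 0 0 0 0 0 -1"

```text
time_s: 6.95
position: [0.5581, -0.2018, 0.1615]
tool_rot: [-3.141, -0.0, 1.24]
ft_force: [0.5, -0.5, -1.2]
finger_gap: 0.149
```

```bash
python3 - <<'E'
from meas import *
s=status.read_state();print(s["qpos"].round(2),s["position"].round(4),s["tool_rot"].round(3),s["ft_force"],s["finger_gap"])
p,d=imaging.grab_frame("scene");P=cloud("scene",d)
for q in ["red_lock_foot"]:
    for k in imaging.mark_of(q,"scene"):
        r,c=k["centre"];print(q,k["p"],r,c,P[int(r),int(c)].round(3),ray_z("scene",r,c,s["position"][2]-.0586).round(4))
cv2.imwrite("pics/over.png",cv2.resize(p[120:270,120:280,::-1],None,fx=4,fy=4))
E
```

```text
[ 0.76  0.34 -0.6   1.69  0.2   1.17  1.35] [ 0.5581 -0.2018  0.1615] [-3.141 -0.     1.24 ] [ 0.52420112 -0.52031081 -1.22312515] 0.14943690494547962
red_lock_foot 0.89 236.5 400.9 [0.723 0.138 0.043] [0.7572 0.1091 0.1029]
red_lock_foot 0.82 209.4 194.8 [ 0.582 -0.205  0.13 ] [ 0.5595 -0.2049  0.1029]
red_lock_foot 0.54 180.3 416.7 [0.594 0.258 0.019] [0.6548 0.2037 0.1029]
```

View pics/over.png

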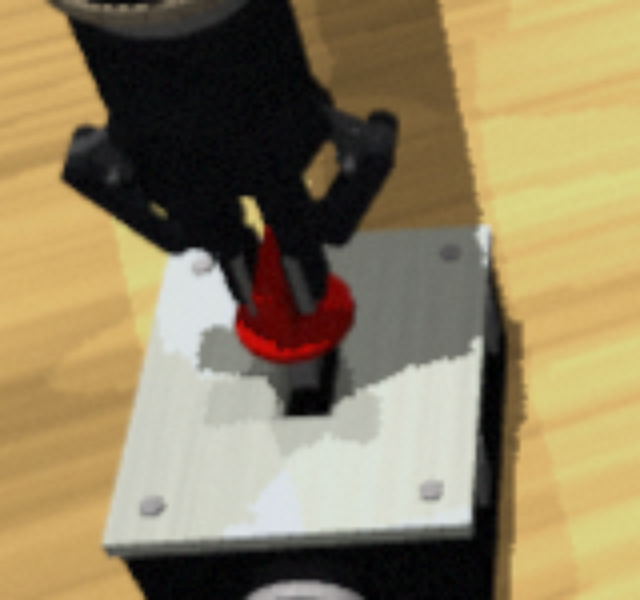

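The foot sits over the slot (slot near edge visible at crop (307,400)) and is aligned within a couple of mm. Lowering gently while watching the force.

Call:
drive_tool --series "-0.002 -0.002 -0.025 0 0 0 -1; 0 0 -0.025 0 0 0 -1; 0 0 -0.02 0 0 0 -1; 0 0 0 0 0 0 -1; 0 0 0 0 0 0 -1"

```text
time_s: 7.55
position: [0.5572, -0.203, 0.14]
tool_rot: [-3.141, -0.0, 1.239]
ft_force: [0.2, -0.6, -0.9]
finger_gap: 0.15
```

Call:
drive_tool --series "0 0 -0.02 0 0 0 -1; 0 0 -0.018 0 0 0 -1; 0 0 -0.012 0 0 0 -1; 0 0 -0.003 0 0 0 -1; 0 0 0 0 0 0 -1"

```text
time_s: 8.05
position: [0.5572, -0.2031, 0.1242]
tool_rot: [-3.141, -0.0, 1.239]
ft_force: [0.4, -0.7, 0.1]
finger_gap: 0.157
```

Call:
drive_tool --series "0 0 -0.003 0 0 0 -1; 0 0 -0.003 0 0 0 -1; 0 0 0 0 0 0 -1; 0 0 0 0 0 0 -1; 0 0 0 0 0 0 -1"

```text
time_s: 8.55
position: [0.5576, -0.2032, 0.1235]
tool_rot: [3.141, 0.0, 1.239]
ft_force: [-2.1, 1.7, 6.2]
finger_gap: 0.151
```

Contact at 6 N at the expected height, so the flange is seated. Now the quarter turn, negative because that unwinds joint 7.

Call:
drive_tool --series "0 0 0 0 0 -0.06 -1; 0 0 0 0 0 -0.07 -1; 0 0 0 0 0 -0.07 -1; 0 0 0 0 0 -0.07 -1; 0 0 0 0 0 -0.07 -1"

```text
time_s: 9.05
position: [0.5576, -0.2033, 0.1235]
tool_rot: [3.141, -0.0, 0.7]
ft_force: [-1.6, 0.5, 5.3]
finger_gap: 0.155
```

Call:
drive_tool --series "0 0 0 0 0 -0.07 -1; 0 0 0 0 0 -0.07 -1; 0 0 0 0 0 -0.07 -1; 0 0 0 0 0 -0.07 -1; 0 0 0 0 0 -0.07 -1"

```text
time_s: 9.55
position: [0.5573, -0.2033, 0.1235]
tool_rot: [3.141, -0.0, 0.151]
ft_force: [-3.9, -0.4, 7.3]
finger_gap: 0.151
```

Call:
drive_tool --series "0 0 0 0 0 -0.07 -1; 0 0 0 0 0 -0.07 -1; 0 0 0 0 0 -0.07 -1; 0 0 0 0 0 -0.07 -1; 0 0 0 0 0 -0.03 -1"

```text
time_s: 10.05
position: [0.557, -0.2035, 0.1236]
tool_rot: [3.141, 0.0, -0.336]
ft_force: [-5.5, -1.4, 7.3]
finger_gap: 0.15
```

Call:
drive_tool --series "0 0 0 0 0 0 -1; 0 0 0 0 0 0 -1; 0 0 0 0 0 0 0; 0 0 0 0 0 0 0; 0 0 0 0 0 0 0"

```text
time_s: 10.55
position: [0.5573, -0.203, 0.1226]
tool_rot: [-3.142, 0.0, -0.332]
ft_force: [0.5, -0.3, -1.3]
finger_gap: 0.505
```

Opening the rest of the way, rising straight up, then backing off so the cameras can see.

Call:
drive_tool --series "0 0 0 0 0 0 1; 0 0 0 0 0 0 1; 0 0 0.05 0 0 0 1; 0 0 0.1 0 0 0 1; 0 0 0.15 0 0 0 1"

```text
time_s: 11.05
position: [0.5561, -0.2027, 0.2125]
tool_rot: [-3.141, 0.004, -0.332]
ft_force: [1.3, -0.7, -0.0]
finger_gap: 1.0
```

Call:
drive_tool --series "0 -0.12 0.06 0 0 0 1; 0 -0.15 0 0 0 0 1; 0 -0.15 0 0 0 0 1; -0.05 -0.15 0 0 0 0 1; -0.05 -0.14 0 0 0 0 1"

```text
time_s: 11.55
position: [0.5269, -0.418, 0.2318]
tool_rot: [3.141, -0.001, -0.332]
ft_force: [0.5, -0.5, -0.7]
finger_gap: 1.001
```

Call:
drive_tool --series "-0.08 -0.12 0 0 0 0 1; -0.08 -0.1 0 0 0 0 1; 0 0 0 0 0 0 1; 0 0 0 0 0 0 1; 0 0 0 0 0 0 1"

```text
time_s: 12.05
position: [0.4805, -0.4808, 0.2314]
tool_rot: [-3.141, -0.001, -0.33]
ft_force: [0.6, 0.1, -0.7]
finger_gap: 0.999
```

```bash
python3 - <<'E'
from meas import *
s=status.read_state();print(s["qpos"].round(2),s["position"].round(4),s["ft_force"])
ims=[]
for n in["top","scene"]:
    p,d=imaging.grab_frame(n);P=cloud(n,d);ims.append(p[:,:,::-1])
    try:
        print(wings(P,None or p,"red",n,(.557,-.2025),.125,.145));print(wings(P,p,"yel",n,(.55,.06)))
    except Exception as e: print(e)
cv2.imwrite("pics/end.png",cv2.resize(np.hstack([ims[0][130:290,290:530],ims[1][130:290,130:370]]),None,fx=1.6,fy=1.6))
E
```

```text
[ 0.86  0.41 -0.2   1.4   0.08  1.34  0.34] [ 0.4805 -0.4808  0.2314] [ 0.61593971  0.08178899 -0.71590863]
('top', 'red', np.int64(294), np.float64(0.1332), (array([ 0.5592, -0.201 ]), array([0.0498, 0.0149]), 70.6), 'pca', np.float64(71.1))
('top', 'yel', np.int64(235), np.float64(0.0839), (array([0.5534, 0.0606]), array([0.0491, 0.014 ]), 177.1), 'pca', np.float64(176.5))
('scene', 'red', np.int64(232), np.float64(0.1314), (array([ 0.5601, -0.2005]), array([0.0502, 0.0159]), 71.4), 'pca', np.float64(70.4))
('scene', 'yel', np.int64(134), np.float64(0.0825), (array([0.555 , 0.0617]), array([0.0511, 0.0145]), 177.4), 'pca', np.float64(177.5))
```

View pics/end.png

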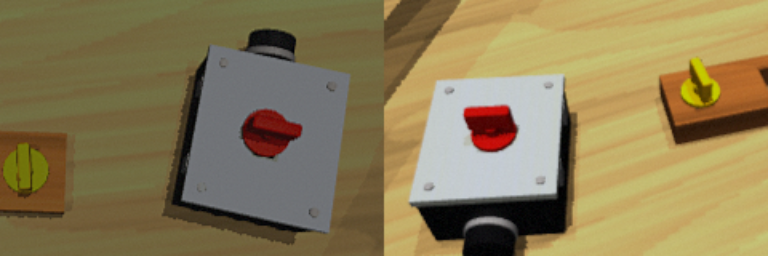

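```bash
python3 -c "
from bench import hand_in;print(hand_in())"
```

```text
the job is handed in; nothing more can be done
None
```

The red lock is seated in the lid's slot, turned a quarter turn and released. I handed the job in at about 12 s of the 48 s allowed; no verdict was reported. I picked the middle-sized red lock from the stand and took the small and large ones on the table for look-alikes.

**Last checks, from both cameras:**
- **Height:** the wing tops are at z ≈ 0.131–0.133 m, which puts the grip point about 28–29 mm above the lid. That means the flange is flat on it.
- **Position:** the lock is within about 4 mm of the slot centre. The cameras disagree by about 1–2 mm, within their calibration.
- **Angle:** the wings are at about 71°, against a slot at 161°, so they lie square across it.
- **Yellow lock:** it has not measurably moved (under 1 mm).
- **Robot:** the gripper is open and well clear of everything. The largest force shown was about 20 N on the axis, briefly, while the jaws closed.

No check failed.

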